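# Move the key to the other collection box and hold its lock open

## Robot

A 6-joint arm with a two-finger parallel gripper is mounted at the origin on the work surface. World frame = base frame: x ahead of the robot, y to its left, z up, the work surface at z = 0. Lengths are in m, angles in degrees, forces in N, time in s.
With the tool pointing down it reaches from about 0.25 to 0.775 m from the base axis. Payload 4 kg.
Tool frame: the origin (TCP) lies at the centre of the arm's flange, where the gripper is bolted on; the fingertips stand 199 mm ahead of it and the grasp point (between the pads) lies 180 mm ahead of it; z points along the fingers, y is the line along which they close (so a half turn about z gives the same grasp; the last joint's range is limited). The gripper opens to 94 mm and grips with 3 to 60 N. Pads are 16 mm wide; open, the fingers measure 119 mm over their backs; the gripper's body (75 mm by 177 mm) begins 78 mm behind the grasp point.
Start: joints at [59.467, 4.996, 78.535, -0, 96.463, -5.907], TCP at [0.229, 0.5, 0.405] pointing down, gripper open.
Joint ranges: [-177.83, 177.83], [-43.37, 116.18], [15.69, 146.23], [-61.86, 241.86], [9.47, 152.12], [-147.06, 147.06]. Speed limits (degrees/s): [159.86, 159.86, 180, 180, 180, 180].

## Interface

Orientations are given as a 3x3 rotation matrix whose columns are the frame's x, y, z axes.
In Python, from rig import env, effector, imaging, order gives the robot as it stands. Calls block until the motion is done:
- env.move_to(position, orientation): joint-space move of the TCP to a pose.
- env.servo_line(position, attitude=None, velocity=0.15, threshold=None): straight line of the TCP; attitude=None keeps the orientation; velocity is the mean speed in m/s. With threshold (N) it stops when the force on the tool has changed by that much, and returns True; else False.
- env.set_joints(angles): joint-space move.
- effector.ungrasp() and effector.clamp(force=None): open the fingers fully, or close them until they stop; force is the grip in N (None keeps the last).
- env.pause(seconds).
- env.ik(position, orientation): joint angles nearest the present ones, or None.
- env.sense(): the state.
- imaging.capture(name): name is "scene" or "top" or "wrist"; returns a dict with "image" (400x640x3 uint8, red, green, blue), "vfov" (degrees; the focal length in pixels is half the picture's height over the tangent of half this angle, whatever the lens; pixels are square), "cx", "cy" (the principal point, pixels), "origin" and "rotation" of the camera in the world; the wrist camera has in their place "tool_from_camera" (4x4, takes a point from camera to tool coordinates, whose origin is the TCP and whose axes are the flange's). Camera axes: x right, y down, z forward; pixel columns grow to the right and rows downward; lengths in m; the calibration is good to about 2 mm. The wrist camera is an equidistant fisheye: a pixel r from the principal point sees the ray r / f radians off the axis. A picture is of the moment at which its call begins: read the wrist's pose just before it. There is no depth.
A pose or a line that the arm cannot do raises env.IKError and nothing moves.
- order.hand_in(): hands the job in; it is judged then, once.
The state is a dict: "clock": time; "qpos": joint angles; "joint_vel": joint speeds; "joint_torque": joint torques, N m; "position": TCP position; "tool_rot": TCP orientation; "ft_force": force on the tool from outside, world axes, zero at the start; "torque": the same for the moment, N m; "gripper_width": finger opening in m; "finger_force": force on a finger pad.
Only numpy, scipy, OpenCV 4.12 (cv2) and the standard library are available. Lean on these libraries where they do the work, as an engineer would, in place of code of your own. Each camera call takes 0.05 s, during which the arm holds its last target. There are 200 camera calls.

## Task

The two steel collection boxes on the studio counter share one key, and it still stands in the lock of the box that has just been emptied: draw it out and use it on the other box, first swinging that box's keyhole cover aside if it lies over the keyhole. Push the key fully home, wiggling it gently past the sticky pins rather than forcing it, then turn it clockwise a quarter turn as far as it goes. Finish while still gripping the key and holding it turned against the lock's spring, so that the lid can be lifted, and leave the other things on the counter where they stand.

Things in the scene. Friction and masses are not known exactly. Their poses are not given: they have to be found in the camera images.
- key_head (a point): Centre of the head of the loose key (35 g), which stands upright in the emptied box's keyway and pulls straight up and out. Head: black plastic, 26 (x) x 9 (y) x 34 (z) mm, flat sides. The steel blade below it, 10 (x) x 4 (y) mm, ends 51 mm below this point, bevelled to 4 mm over its last 1.5 mm. Either edge may lead: it enters a keyway both ways round. z points from tip to head
- key_tip (a point): Middle of the key's blade tip, 51 mm below the centre of the head; same axes
- emptied_keyway (a point): Lock of the emptied box, in which the key stands at the start: the centre of its keyway at the level of the lock face, 4 mm above the lid; x along the keyway's long side, z up out of the lid
- waiting_keyway (a point): Lock of the other box, to be turned: centre of its keyway at the lock face, 4 mm above the lid, 104 mm above the counter. Keyway 12 mm long (x), 5.5 mm wide (y), 26 mm deep, a 45 degree bevel 2.5 mm wide round its mouth, in a round plug 26 mm across; x along the keyway, turning with the plug, z up. Key fully home: its tip on the bottom, the centre of its head 25 mm above this point
- upper_pin (a point): Where the first sticky pin stands into that keyway from its +x end, 9 mm down, to 3.5 mm from the centre line. A straight push jams the key on a pin; it would take 20 to 45 N, and over 40 N is forcing it. Pins yield to some 5 N sideways and stay where pushed: press down lightly (5 to 10 N) and rock the key's head 2 to 4 mm to and fro along the keyway's x, and it works its way down
- lower_pin (a point): The second, like the first, from the keyway's -x end, 17 mm down
- waiting_plug (a joint): Turn of the other box's lock plug in rad: 0 at rest (key can be put in and taken out), grows clockwise seen from above, stop at 1.57. A spring turns it back as soon as it is let go (0.03 N m at rest, 0.11 N m at a quarter turn)
- waiting_cover (a joint): Swing of the other box's keyhole cover in rad: 0 squarely over the keyhole, grows clockwise seen from above, 2.4 fully aside. Below about 0.9 it blocks the key, above 1.5 it is clear of key and fingers. A steel disc 26 mm across, 2.5 mm thick, on an arm with an upright pivot; about 0.5 N moves it and it stays where it is left
- cover_stud (a point): Middle of the round upright stud on the cover disc of the other box, by which it is pushed or pinched: 10 mm across, 12 mm high, its foot on the disc 7 mm above the lid; 26 mm from the pivot
- cover_pivot (a point): Pivot axis of that cover at the level of the lock face, 26 mm behind the keyway's centre, to the box's +x; x and y as the box
- emptied_lid (a point): Middle of the lid of the emptied box, 100 mm above the counter. The box is screwed down, 150 (x) x 180 (y) x 100 mm; its lock lies 45 mm from here to the box's -x (the side with the blank label frame), its coin slot 45 mm to +x; its own keyhole cover is swung aside
- waiting_lid (a point): Middle of the lid of the other box, which is alike in all respects, 100 mm above the counter; its keyway lies 45 mm from here to the box's -x
- spice_jar_mid (a point): Middle of a spice jar, 42 mm across, 95 mm high, standing between the boxes: leave alone
- tasting_bowl_mid (a point): Middle of a bowl, 110 mm across, 50 mm high: leave alone
- tea_mug_mid (a point): Middle of a mug, 80 mm across, 92 mm high: leave alone
- tape_roll_mid (a point): Middle of a roll of paper tape, 54 mm across, 18 mm high, lying on the lid of the emptied box to the left rear of its lock (box +x, +y): leave alone
- ladle_spoon_mid (a point): Middle of a spoon with a wooden handle, 240 mm long lying on the counter: leave alone
- glue_bottle_mid (a point): Middle of a glue bottle, 52 mm across, 130 mm high: leave alone

How it is judged (in metres and radians):
On the way, in this order (a step that is already met when the one before it is completed fails the run):
1. the key is out of the emptied box's lock, in the gripper (z of key_tip in the frame of emptied_keyway above 0.004 m and contact force between the fingers and key above 2 N), for 0.2 s.
2. the key is fully home in the other box's lock, not yet turned (z of key_tip in the frame of waiting_keyway below -0.023 m and horizontal distance between key_tip and waiting_keyway below 0.004 m and value of joint waiting_plug below 0.6 rad), for 0.1 s.
At the end, for the whole second after the job is handed in: The key stands upright (within 7 degrees) and fully home in the other box's lock (tip within 3 mm of the bottom), the plug is turned clockwise by at least 1.25 rad of its 1.57 and stays so, and the gripper still holds the key (value of joint waiting_plug above 1.25 rad and velocity of joint waiting_plug between -0.1 and 0.1 rad/s and z of key_tip in the frame of waiting_keyway below -0.023 m and horizontal distance between key_tip and waiting_keyway below 0.004 m and angle between key_tip's own z axis and vertical below 0.12 rad and contact force between the fingers and key above 2 N); the arm keeps its last pose, push and grip.
It fails at once if the key was forced in: more than 40 N between key and lock while it was being inserted (contact force between key and waiting_box above 40 N and value of joint waiting_plug below 0.3 rad).
It fails at once if a bystander was moved more than 30 mm (distance of any of spice_jar_mid, tasting_bowl_mid, tea_mug_mid, tape_roll_mid, ladle_spoon_mid, glue_bottle_mid from where it was at the start of the episode above 0.03 m).
It also fails if it takes over 64 s, if anything falls off the work surface, if the arm or the gripper's body presses on something with over 40 N, if the wrist force passes 120 N, or if a joint passes its speed limit or range.

## Working session

There is one attempt and no reset: what is moved stays moved. The work goes in short steps, each a Python script; the robot and the scene stay as the last script left them, time stands still between calls to the robot, and variables do not carry over. Pictures are saved under pics/ and viewed, at most 10 in all, crops included, and the job is handed in when it is done.

```bash
ls; mkdir -p pics; python3 - <<'E'
from rig import env, effector, imaging, order
import cv2, numpy as np
for n in ("scene","top"):
    c=imaging.capture(n); cv2.imwrite(f"pics/{n}0.png",c["image"][:,:,::-1])
    print(n,c["vfov"],c["cx"],c["cy"],np.round(c["origin"],4).tolist(),np.round(c["rotation"],4).tolist())
s=env.sense(); print(s)
c=imaging.capture("wrist"); cv2.imwrite("pics/w0.png",c["image"][:,:,::-1]); print(c["vfov"],c["cx"],c["cy"],c["tool_from_camera"])
E
```

```text
pics
scene 54.30297403489298 315.7848909101949 202.76022060567527 [0.9448, 0.5945, 0.8939] [[-0.896, 0.3407, -0.2849], [0.4441, 0.6818, -0.5813], [-0.0038, -0.6473, -0.7622]]
top 52.312084942985585 314.73179461076353 193.6132385292598 [0.4882, 0.0141, 1.4324] [[-0.0235, -0.9944, 0.1029], [-0.9997, 0.0235, -0.0009], [-0.0015, -0.1029, -0.9947]]
{'clock': 0.1, 'qpos': array([ 5.94672575e+01,  5.03635829e+00,  7.86154327e+01, -1.00860925e-03,
        9.64631034e+01, -5.90693141e+00]), 'joint_vel': array([-0.01816775, -0.04172035, -0.15717781,  0.04338924, -0.0435686 ,
       -0.07781583]), 'joint_torque': array([ 3.03021450e-03, -3.41247511e+01, -3.03303444e+01,  7.20599550e-02,
        3.03449796e-02, -1.19804204e-04]), 'position': array([0.22913459, 0.49989089, 0.40361245]), 'tool_rot': array([[-9.09047574e-01,  4.16691134e-01, -1.00367963e-03],
       [ 4.16692300e-01,  9.09045935e-01, -1.73611578e-03],
       [ 1.88966837e-04, -1.99643741e-03, -9.99997989e-01]]), 'ft_force': array([-0.14529414, -0.77357711, -0.76404987]), 'torque': array([-0.00259225, -0.01167968, -0.00266055]), 'finger_force': 0.0, 'gripper_width': 0.09396630199847528}
65.70646984690485 321.2677372598439 195.60284884449212 [[-1.39901705e-03 -9.59960038e-01 -2.80133484e-01  8.03942364e-02]
 [ 9.99998402e-01 -1.65486985e-03  6.76799155e-04  3.36319584e-04]
 [-1.11328460e-03 -2.80132090e-01  9.59960818e-01  1.93115727e-02]
 [ 0.00000000e+00  0.00000000e+00  0.00000000e+00  1.00000000e+00]]
```

View pics/top0.png

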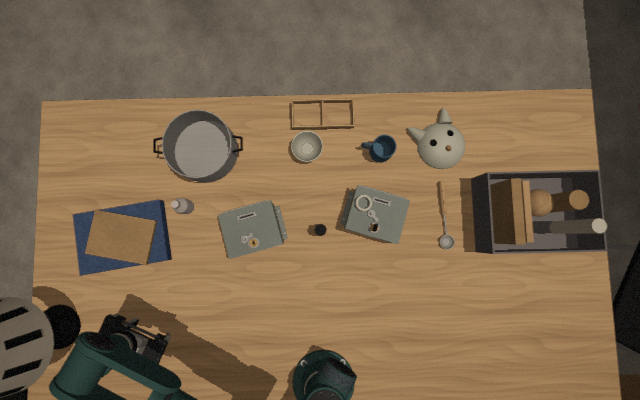

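View pics/scene0.png

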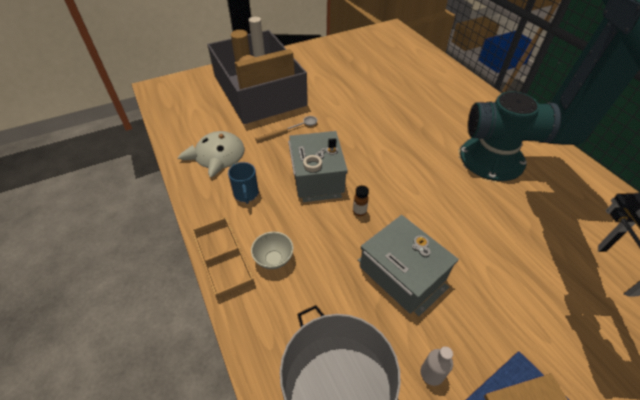

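The top view shows the emptied box at about (375,215), with the key near (373,228). The waiting box is at about (252,230), with its lock near (254,243) and the cover near (246,239). I'll look closer with the wrist camera over each lock.

```bash
cat > h.py <<'E'
from rig import env, effector, imaging, order
import cv2, numpy as np
def cap(name):
    s=env.sense(); c=imaging.capture(name); c["f"]=200/np.tan(np.radians(c["vfov"]/2))
    if name=="wrist":
        T=np.eye(4);T[:3,:3]=s["tool_rot"];T[:3,3]=s["position"];M=T@c["tool_from_camera"]
        c["origin"],c["rotation"]=M[:3,3],M[:3,:3]
    c["name"]=name
    return c
def ray(c,u,v):
    p=np.array([u-c["cx"],v-c["cy"]])
    if c["name"]=="wrist":
        r=np.hypot(*p); t=r/c["f"]; d=np.array([*(p/max(r,1e-9)*np.sin(t)),np.cos(t)])
    else: d=np.array([*(p/c["f"]),1.])
    return np.array(c["rotation"])@d
def pt(c,u,v,z):
    d=ray(c,u,v); o=np.array(c["origin"]); return o+d*(z-o[2])/d[2]
def proj(c,P):
    q=np.array(c["rotation"]).T@(np.array(P)-c["origin"])
    if c["name"]=="wrist":
        r=np.hypot(q[0],q[1]); t=np.arctan2(r,q[2]); return q[:2]/r*t*c["f"]+[c["cx"],c["cy"]]
    return q[:2]/q[2]*c["f"]+[c["cx"],c["cy"]]
def down(a): # tool z down, tool x axis at world angle a (deg)
    a=np.radians(a); x=np.array([np.cos(a),np.sin(a),0]); z=np.array([0,0,-1.]); return np.column_stack([x,np.cross(z,x),z])
E
cat > look.py <<'E'
from h import *
c=cap("top")
for n,u,v in (("key",373,227),("elid",375,215),("wlock",254,243),("wcover",246,239),("wlid",252,230)): print(n,pt(c,u,v,.104).round(3))
k=pt(c,373,227,.13); w=pt(c,254,243,.104)
for n,P in (("wait",w),("empt",k)):
    # camera sits 80 mm along tool x; axis tilts back toward the tool by 16 deg
    best=None
    for a in range(-180,180,15):
        q=env.ik([P[0]-0.0,P[1],0.42],down(a))
        if q is not None:
            m=np.abs(np.array(q)-env.sense()["qpos"]).sum()
            if best is None or m<best[0]: best=(m,a,q)
    print(n,best)
    env.move_to([P[0],P[1],0.42],down(best[1]))
    c=cap("wrist"); cv2.imwrite(f"pics/w_{n}.png",c["image"][:,:,::-1]); np.save(f"pics/{n}.npy",c,allow_pickle=True); print(proj(c,P),c["origin"])
print(env.sense()["clock"])
E
python3 look.py
```

```text
key [ 0.512 -0.174  0.104]
elid [ 0.551 -0.182  0.104]
wlock [0.469 0.213 0.104]
wcover [0.483 0.239 0.104]
wlid [0.512 0.22  0.104]
wait (np.float64(56.33331282400101), 120, array([ 1.81361301e+01,  4.63471926e-01,  8.15352933e+01, -2.54444375e-14,
        9.80012348e+01, -1.18638699e+01]))
[319.91162479 191.1851463 ] [0.42960525 0.28457145 0.40072705]
empt (np.float64(51.33641769913602), 75, array([-2.44327730e+01,  3.47675573e+00,  7.84306354e+01, -2.54444375e-14,
        9.80926088e+01, -9.43277298e+00]))
[319.71362444 200.25684913] [ 0.53435623 -0.09045994  0.40081195]
3.1333
```

```bash
python3 -c "
import cv2,numpy as np
ims=[cv2.resize(cv2.imread(f'pics/w_{n}.png')[100:300,220:420],(400,400),interpolation=cv2.INTER_CUBIC) for n in('wait','empt')]
cv2.imwrite('pics/both.png',np.hstack(ims))"
```

```text
(no output)
```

View pics/both.png

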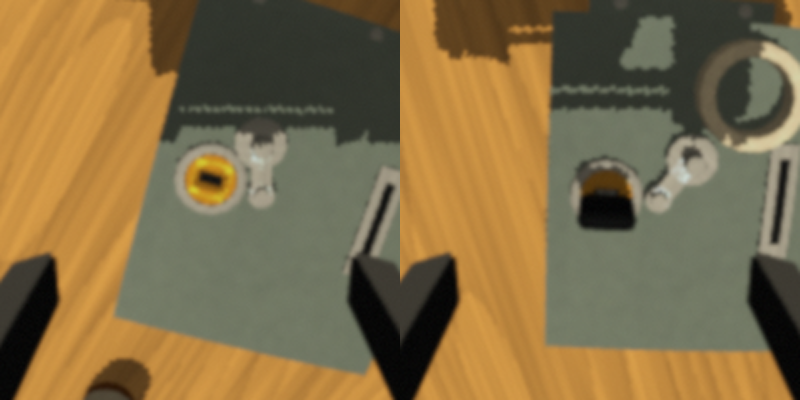

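The left half is the waiting lock. Its keyway is bare at crop pixel (210,180), the pivot is at (261,190), and the cover disc at (260,142) already looks swung about 1.35 rad aside. The right half shows the key's black head at (605,210) with its cover aside, and the tape roll up and to the right. Next I'll compute orientations and cover angle, then look from directly above each lock.

```bash
cat > look2.py <<'E'
from h import *
ang=lambda d:np.degrees(np.arctan2(d[1],d[0]))
cr=lambda u,v,off=0:(220+(u-off)/2,100+v/2)
cw=np.load("pics/wait.npy",allow_pickle=True).item(); ce=np.load("pics/empt.npy",allow_pickle=True).item()
P=lambda c,u,v,z,off=0: pt(c,*cr(u,v,off),z)
print("wait edges", ang(P(cw,180,90,.1)-P(cw,115,318,.1))-90, ang(P(cw,365,373,.1)-P(cw,115,318,.1)))
print("empt edges", ang(P(ce,553,20,.1,400)-P(ce,547,345,.1,400))-90, ang(P(ce,770,350,.1,400)-P(ce,547,345,.1,400)))
kw=P(cw,210,180,.104); pv=P(cw,261,190,.108); st=P(cw,260,142,.108)
bw=np.mean([ang(P(cw,180,90,.1)-P(cw,115,318,.1))-90, ang(P(cw,365,373,.1)-P(cw,115,318,.1))])
be=np.mean([ang(P(ce,553,20,.1,400)-P(ce,547,345,.1,400))-90, ang(P(ce,770,350,.1,400)-P(ce,547,345,.1,400))])
print("kw",kw,"piv",pv,"disc",st,"pivdir",ang(pv-kw),"cover",ang(kw-pv)-ang(st-pv), np.linalg.norm(st-pv),np.linalg.norm(pv-kw))
k=P(ce,606,205,.140,400); print("key",k,"betas",bw,be)
for n,Q,b in (("wait",kw,bw),("empt",k,be)):
    R=down(b+180); p=np.array([Q[0],Q[1],.36])-0.08*R[:,0]
    env.move_to(p,R); env.pause(.3)
    c=cap("wrist"); np.save(f"pics/{n}2.npy",c,allow_pickle=True); u=proj(c,Q).astype(int); print(n,u,c["origin"])
    im=c["image"][max(u[1]-70,0):u[1]+70,u[0]-70:u[0]+70,::-1]; print("crop origin",u[0]-70,max(u[1]-70,0)); cv2.imwrite(f"pics/c_{n}.png",cv2.resize(im,(400,int(im.shape[0]*400/140)),interpolation=cv2.INTER_CUBIC))
ims=[cv2.imread(f"pics/c_{n}.png") for n in("wait","empt")]; h=min(i.shape[0] for i in ims); cv2.imwrite("pics/both2.png",np.hstack([i[:h] for i in ims]))
print(env.sense()["clock"],env.sense()["qpos"])
E
python3 look2.py
```

```text
wait edges 13.312772692474837 14.976041774861118
empt edges -17.342378406530045 -17.50790295020367
kw [0.47326582 0.21692469 0.104     ] piv [0.49704255 0.22601288 0.108     ] disc [0.48404541 0.24639667 0.108     ] pivdir 20.91838147223961 cover -281.60406671049566 0.024174879742750437 0.025766798034515488
key [ 0.51472207 -0.17006883  0.14      ] betas 14.144407233667977 -17.42514067836686
wait [322 107] [0.47318176 0.21557379 0.3408513 ]
crop origin 252 37
empt [319 108] [ 0.5146061  -0.1691193   0.34075745]
crop origin 249 38
6.95 [-2.33371226e+01  1.48625675e+01  7.22133367e+01  2.22537760e-03
  9.29192084e+01 -9.59679791e+01]
```

View pics/both2.png

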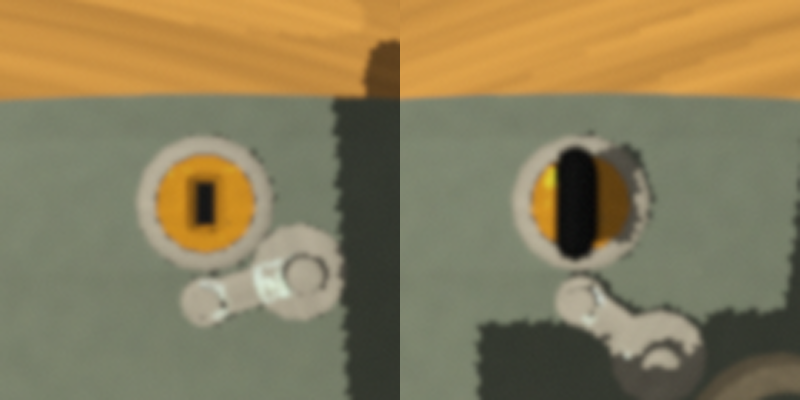

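The left half shows the waiting keyway bare at crop pixel (205,203), with the cover about 1.26 rad aside, so it doesn't block the key. The right half shows the key head centred at (177,203), aligned with the box. I'll grasp it now.

```bash
cat > grasp.py <<'E'
from h import *
cw=np.load("pics/wait2.npy",allow_pickle=True).item(); ce=np.load("pics/empt2.npy",allow_pickle=True).item()
kw=pt(cw,323.75,108.05,.104); k=pt(ce,310.95,109.05,.146); print("kw",kw,"k",k)
np.save("kw.npy",kw)
R=down(-17.4+180)
s=lambda t:(lambda S:print(t,S["clock"],S["position"].round(4),"F",(R.T@S["ft_force"]).round(2),"T",(R.T@S["torque"]).round(2),S["gripper_width"].round(4),S["finger_force"]))(env.sense())
env.move_to([k[0],k[1],.36],R); s("above")
env.servo_line([k[0],k[1],.313],R,velocity=.08); env.pause(.2); s("down")
effector.clamp(8); env.pause(.2); s("clamp")
c=cap("wrist"); cv2.imwrite("pics/g.png",c["image"][:,:,::-1])
E
python3 grasp.py
```

```text
kw [0.47319802 0.21771733 0.104     ] k [ 0.51361224 -0.17528149  0.146     ]Traceback (most recent call last):
  File "grasp.py", line 7, in <module>
    env.move_to([k[0],k[1],.36],R); s("above")
                                    ~^^^^^^^^^
  File "grasp.py", line 6, in <lambda>
    s=lambda t:(lambda S:print(t,S["clock"],S["position"].round(4),"F",(R.T@S["ft_force"]).round(2),"T",(R.T@S["torque"]).round(2),S["gripper_width"].round(4),S["finger_force"]))(env.sense())
               ~~~~~~~~~~~~~~~~~~~~~~~~~~~~~~~~~~~~~~~~~~~~~~~~~~~~~~~~~~~~~~~~~~~~~~~~~~~~~~~~~~~~~~~~~~~~~~~~~~~~~~~~~~~~~~~~~~~~~~~~~~~~~~~~~~~~~~~~~~~~~~~~~~~~~~~~~~~~~~~~~~~^^^^^^^^^^^^^
  File "grasp.py", line 6, in <lambda>
    s=lambda t:(lambda S:print(t,S["clock"],S["position"].round(4),"F",(R.T@S["ft_force"]).round(2),"T",(R.T@S["torque"]).round(2),S["gripper_width"].round(4),S["finger_force"]))(env.sense())
                                                                                                                                   ^^^^^^^^^^^^^^^^^^^^^^^^
AttributeError: 'float' object has no attribute 'round'
```

```bash
cat >> h.py <<'E'
def st(t,R):
    S=env.sense(); print(t,round(S["clock"],2),S["position"].round(4),"F",(R.T@S["ft_force"]).round(2),"T",(R.T@S["torque"]).round(3),"w",round(float(S["gripper_width"]),4),round(float(S["finger_force"]),1)); return S
E
sed -i 's/^s=lambda.*/s=lambda t: st(t,R); print("ring",pt(ce,249+180*.35,109.05,.104))/' grasp.py; python3 grasp.py
```

```text
kw [0.47319802 0.21771733 0.104     ] k [ 0.51361224 -0.17528149  0.146     ]
ring [ 0.51363993 -0.17585523  0.104     ]
above 7.62 [ 0.5144 -0.1755  0.3598] F [ 1.1  -0.24 -0.02] T [ 0.    -0.044  0.028] w 0.0942 0.0
down 8.56 [ 0.5138 -0.1753  0.3138] F [ 0.16 -0.78 -0.37] T [ 0.039  0.013 -0.033] w 0.0939 0.0
clamp 10.03 [ 0.5135 -0.1755  0.313 ] F [-0.09 -2.11  1.5 ] T [ 0.377 -0.025  0.024] w 0.009 8.0
```

View pics/g.png

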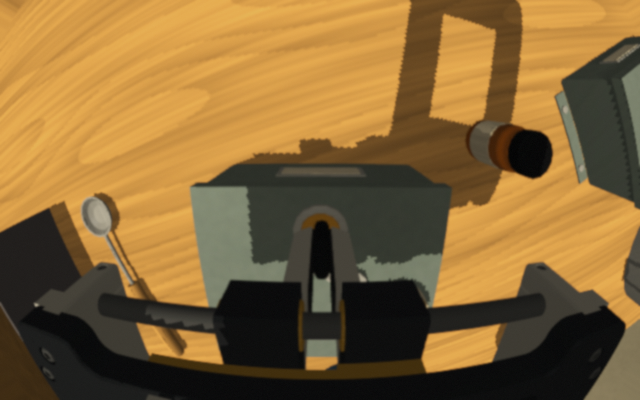

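The image shows both pads on the black head, centred at about (321,250). The lateral load is only 2 N. I'll firm up the grip and draw the key straight out.

```bash
cat > pull.py <<'E'
from h import *
R=down(-17.4+180)
effector.clamp(40); env.pause(.2); S=st("clamp",R)
p=S["position"].copy(); 
for dz in (.010,.03,.065): env.servo_line([p[0],p[1],.313+dz],R,velocity=.05); S=st("up",R)
env.pause(.3)
kw=np.load("kw.npy"); Rw=down(14.1+180)
env.move_to([kw[0],kw[1],.40],Rw); env.pause(.2); st("above wait",Rw)
c=cap("scene"); P=S=env.sense()["position"]; u=proj(c,[P[0],P[1],P[2]-.21]); print(u)
x,y=(int(v) for v in u); im=c["image"][y-60:y+60,x-80:x+80,::-1]; print(x-80,y-60); cv2.imwrite("pics/s1.png",cv2.resize(im,(800,600),interpolation=cv2.INTER_CUBIC))
np.save("pics/s1.npy",c,allow_pickle=True)
E
python3 pull.py
```

```text
clamp 10.49 [ 0.5136 -0.1754  0.3129] F [-1.4  -1.63  1.02] T [ 0.55  -0.047  0.017] w 0.0085 40.0
up 10.84 [ 0.5137 -0.1755  0.3242] F [-0.32 -2.91 -0.32] T [ 0.54   0.055 -0.016] w 0.0085 40.0
up 11.39 [ 0.5137 -0.1751  0.3435] F [-0.18  0.04  1.36] T [0.081 0.012 0.07 ] w 0.0091 40.0
up 12.24 [ 0.5135 -0.1754  0.3777] F [ 0.01 -0.21  1.21] T [0.018 0.059 0.049] w 0.0086 40.0
above wait 14.21 [0.4737 0.2168 0.3999] F [ 0.27 -0.75  0.49] T [-0.037 -0.034  0.011] w 0.0086 40.0
[428.44903432 219.31267988]
348 159
```

View pics/s1.png

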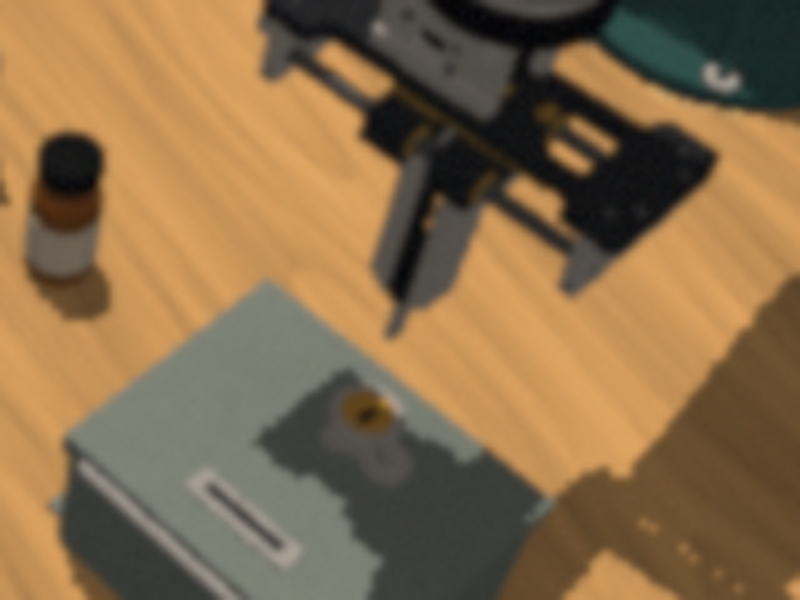

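The key hangs straight below the fingers with its tip at crop pixel (392,332), and the open keyway is at (367,412). I'll check the tip against the prediction, then do a guarded descent.

```bash
cat > ins.py <<'E'
from h import *
c=np.load("pics/s1.npy",allow_pickle=True).item(); kw=np.load("kw.npy"); Rw=down(14.1+180)
P=env.sense()["position"]; print("tip pred px",proj(c,[P[0],P[1],.165]),"seen",348+392/5,159+332/5)
print("keyway pred px",proj(c,kw),"seen",348+367/5,159+412/5)
env.servo_line([kw[0],kw[1],.350],Rw,velocity=.08); env.pause(.2); st("pre",Rw)
h=env.servo_line([kw[0],kw[1],.328],Rw,velocity=.015,threshold=6); print(h); S=st("touch",Rw)
E
python3 ins.py
```

```text
tip pred px [426.13962344 225.87573909] seen 426.4 225.4
keyway pred px [421.18878716 241.03229396] seen 421.4 241.4
pre 15.23 [0.4733 0.2178 0.3508] F [-0.15 -0.01  0.77] T [-0.094  0.019  0.043] w 0.0087 40.0
True
touch 16.68 [0.4731 0.2177 0.3293] F [ 0.38 -0.63 -4.21] T [-0.023  0.073 -0.021] w 0.0087 40.0
```

The tip went straight into the mouth and met the first pin at about 9.7 mm depth, with almost no side load. Now I'll rock it gently with the force watched throughout.

```bash
cat > rock.py <<'E'
from h import *
from scipy.spatial.transform import Rotation as Ro
import sys
kw=np.load("kw.npy"); Rw=down(14.1+180); bx=np.array([np.cos(np.radians(14.1)),np.sin(np.radians(14.1)),0]); by=np.cross([0,0,1],bx)
effector.clamp(60)
zc=env.sense()["position"][2]-.0005; HOME=.3125
amp,tmax=float(sys.argv[1]),float(sys.argv[2]); piv=float(sys.argv[3]) # deg, end clock, pivot height
def go(z,th,vel,thr=None):
    M=Ro.from_rotvec(by*np.radians(th)).as_matrix(); Q=np.array([kw[0],kw[1],piv])
    return env.servo_line(Q+M@[0,0,z-piv],M@Rw,velocity=vel,threshold=thr)
def F():
    S=env.sense(); f=Rw.T@S["ft_force"]; return S,f
n=0
while True:
    fs=[]
    for th in (amp,-amp):
        go(zc,th,.05,25); S,f=F(); fs.append(f.round(1).tolist())
        if abs(f[2])<6: zc-=.0004
        if abs(f[2])>10: zc+=.0004
        if np.hypot(f[0],f[1])>22 or abs(f[2])>22: print("HIGH",th,f); go(S["position"][2]+.001,0,.03); sys.exit()
    go(zc,0,.05); S,f=F()
    if abs(f[2])<5: hit=go(max(zc-.004,HOME-.0005),0,.02,6); S,f=F(); zc=max(S["position"][2]-.0004,HOME-.0005)
    elif abs(f[2])>9: zc+=.0005
    n+=1; print(n,round(S["clock"],1),"z",round(S["position"][2],4),"zc",round(zc,4),"F0",f.round(1),"F+-",fs,"T",(Rw.T@S["torque"]).round(2))
    if S["position"][2]<HOME+.0006 or S["clock"]>tmax: break
E
python3 rock.py 3 21 .100
```

```text
1 18.7 z 0.3232 zc 0.3228 F0 [ 3.1 -0.4  1. ] F+- [[1.0, 0.1, 0.8], [1.8, -0.5, 2.4]] T [-0.07  0.6   0.05]
2 20.2 z 0.3209 zc 0.3205 F0 [ 0.2 -0.5 -4.4] F+- [[3.2, 0.2, -1.6], [3.0, 0.9, 1.0]] T [-0.1   0.14 -0.06]
3 22.0 z 0.3156 zc 0.3152 F0 [-1.6 -0.2  1.2] F+- [[1.5, 0.1, -6.0], [1.8, 0.3, -3.2]] T [-0.08 -0.61  0.05]
```

Both pins have yielded (18 and then 23 mm deep). I'll press lightly to seat the key.

```bash
cat > seat.py <<'E'
from h import *
kw=np.load("kw.npy"); Rw=down(14.1+180)
h=env.servo_line([kw[0],kw[1],.3105],Rw,velocity=.01,threshold=8); print(h); st("seat",Rw); env.pause(.3); S=st("hold",Rw)
E
python3 seat.py
```

```text
True
seat 22.47 [0.4734 0.2178 0.3127] F [ 0.57  0.62 -3.68] T [-0.041  0.086 -0.028] w 0.0086 60.0
hold 22.77 [0.4734 0.2178 0.3128] F [ 1.73  0.1  -5.45] T [-0.043  0.388  0.008] w 0.0087 60.0
```

The TCP height of 0.3128 m matches the height when the key stood home in the emptied box, so it is fully in. Now turning clockwise in steps.

```bash
cat > turn.py <<'E'
from h import *
kw=np.load("kw.npy"); p=env.sense()["position"]
for d in (15,30,45,60,75,85,90,94,98):
    R=down(14.1+180-d); env.move_to([kw[0],kw[1],.3122],R); env.pause(.1); S=st(d,R)
    a=np.degrees(np.arctan2(S["tool_rot"][1,0],S["tool_rot"][0,0])); print("  turned",round((194.1-a)%360,1),"Tz",round(S["torque"][2],3))
    if np.linalg.norm(S["ft_force"])>25 or abs(S["torque"][2])>.8: break
E
python3 turn.py
```

```text
15 23.23 [0.4734 0.2176 0.3127] F [-0.47 -1.46 -5.51] T [ 0.176  0.008 -0.052] w 0.0085 60.0
  turned 15.0 Tz 0.052
30 23.68 [0.4734 0.2173 0.3127] F [ 0.53 -2.25 -5.76] T [ 0.419  0.003 -0.036] w 0.0085 60.0
  turned 30.0 Tz 0.036
45 24.14 [0.4733 0.2171 0.3127] F [-0.4  -3.6  -6.38] T [ 0.633 -0.19  -0.061] w 0.0086 60.0
  turned 45.0 Tz 0.061
60 24.6 [0.4732 0.2169 0.3127] F [-1.57 -3.72 -6.05] T [ 0.799 -0.377 -0.1  ] w 0.009 60.0
  turned 60.0 Tz 0.1
75 25.06 [0.473  0.2167 0.3127] F [-3.35 -4.54 -7.45] T [ 0.977 -0.624 -0.1  ] w 0.0084 60.0
  turned 75.0 Tz 0.1
85 25.45 [0.4728 0.2166 0.3127] F [-3.62 -4.83 -8.41] T [ 1.076 -0.848 -0.026] w 0.0085 60.0
  turned 85.0 Tz 0.026
90 25.8 [0.4727 0.2166 0.3127] F [-4.1  -5.35 -8.79] T [ 1.069 -0.951 -0.141] w 0.0088 60.0
  turned 90.0 Tz 0.141
94 26.15 [0.4727 0.2166 0.3127] F [-4.45 -4.89 -8.36] T [ 1.087 -0.959 -0.076] w 0.0088 60.0
  turned 94.0 Tz 0.076
98 26.5 [0.4726 0.2165 0.3127] F [-3.39 -5.04 -9.97] T [ 1.116 -1.104 -0.091] w 0.0089 60.0
  turned 98.0 Tz 0.091
```

```bash
sed -i 's/^for d in .*/for d in (101,104,107,110,113):/; s/> *.8: break/>.35: break/; s/>25 or/>20 or/' turn.py; cat >> turn.py <<'E'
env.pause(.3); st("end",R); 
c=cap("wrist"); u=proj(c,[kw[0],kw[1],.104]); x,y=u.astype(int); print(u); cv2.imwrite("pics/t.png",cv2.resize(c["image"][y-75:y+75,x-100:x+100,::-1],(800,600),interpolation=cv2.INTER_CUBIC))
E
python3 turn.py
```

```text
101 26.85 [0.4725 0.2165 0.3127] F [-5.05 -4.15 -7.66] T [ 1.11  -1.145 -0.118] w 0.0085 60.0
  turned 101.0 Tz 0.118
104 27.2 [0.4725 0.2165 0.3126] F [-5.48 -4.29 -9.37] T [ 1.075 -1.205 -0.156] w 0.0086 60.0
  turned 104.0 Tz 0.156
107 27.55 [0.4724 0.2167 0.3126] F [ -5.1   -4.81 -10.49] T [ 1.054 -1.178 -0.223] w 0.0086 60.0
  turned 106.9 Tz 0.223
110 27.9 [0.4723 0.2167 0.3126] F [-6.28 -4.78 -9.1 ] T [ 1.046 -1.209 -0.292] w 0.0088 60.0
  turned 109.9 Tz 0.292
113 28.25 [0.4723 0.2167 0.3127] F [-5.88 -3.17 -9.55] T [ 0.948 -1.265 -0.48 ] w 0.0087 60.1
  turned 112.9 Tz 0.48
end 28.55 [0.4723 0.2167 0.3127] F [-5.78 -4.26 -8.81] T [ 0.953 -1.273 -0.454] w 0.0086 60.1
[321.21904308 231.2446406 ]
```

View pics/t.png

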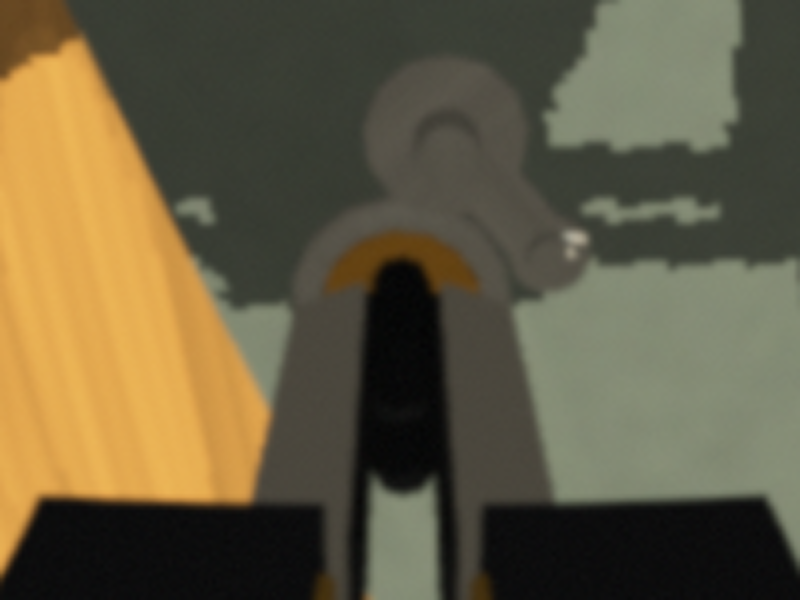

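The key is gripped and upright at about (400,380), with the cover and its stud clear of the fingers. Torque climbed from the spring's 0.1 N m to 0.48 N m, so the plug is at its stop. Handing in.

```bash
python3 -c "
from rig import order; print(order.hand_in())"
```

```text
the job is handed in; nothing more can be done
None
```

I handed the job in at about 29 s: the key is fully home in the other box's lock, turned clockwise to the stop by the torque reading, and still gripped and held there; the hand-in call returned no verdict.

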